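# Release the ball dish from its dock and offer it a quarter turn round

## Task

The ball of a trackball, out for cleaning, lies loose in the shallow dish on the dock, held down by the arm of a press-and-turn catch. Press the catch's sprung knob down and, while it is down, turn it clockwise (seen from above) as far as it goes so that its arm swings off the dish; then take the dish by the grip of its bail handle, lift it straight up about 10 cm above its seat and there turn it a quarter turn, either way, so that a colleague can reach the ball between the bail's legs. Keep the dish level and the ball in its middle all the while, touch neither the ball nor the things lying about, and finish still holding the dish still up there over its seat.

Things in the scene. Friction and masses are not known exactly. Their poses are not given: they have to be found in the camera images.
- dock: Grey dock plate, fixed, 130 (x) x 300 (y) x 10 mm thick. Origin at the centre of its underside, z up. The dish's seat is on its top face at (0, +75) mm, between four studs 6 mm high; the catch's pillar stands at (0, -75) mm. A thin steel post with an inward hook, 60 mm high, stands 35 mm from the knob's axis on its -x, -y side.
- knob_grip (a point): On the axis of the catch's black knob, at the height to grip, 82 mm above the dock's underside when up. The grip is an upright bar 12 (x) x 40 (y) mm, its top 13 mm above this point, standing on a round skirt of 44 mm diameter whose top is 22 mm below this point. Site axes turn with the knob; at the start they are parallel to the dock's, the bar pointing to the dish.
- catch (a joint): Turning of the knob with its arm, rad, clockwise from above: 0 at the start (arm over the dish's rim), 1.1 at the stop (arm clear). Stays where it is left, slight friction. Unless the knob is pressed by 7 mm or more a pin on its skirt meets the hooked stop after about 0.1 rad; beyond about 0.8 rad the pin is past the hook and the knob can come up. It must not be forced past the hook.
- catch_knob (a joint): Pressing of the knob, m: 0 up, 0.010 fully down. Springs back up; needs 4 N to start and 8 N fully down.
- dish_grip (a point): Centre of the black grip bar of the dish's bail handle: 60 (x) x 14 (y) x 20 mm high, level, right above the dish's middle, 118 mm above the dish's underside. Site axes are the dish's own: z up, x along the bar; at the start parallel to the dock's x. The two legs of the bail, 7 mm rod, stand at x = +60 and -60 mm.
- dish_middle (a point): Where the ball's centre lies when centred: on the dish's axis, 27 mm above its underside. The dish is a round aluminium plate of 116 mm diameter, 24 mm high, 0.15 to 0.26 kg. Its floor is a cone rising 8 degrees from the middle to a radius of 52 mm, then a low rim; more tilt, or starts and stops above 1 m/s2, let the ball roll away.
- ball_center (a point): Centre of the loose black ball, 34 mm diameter, 35 g, in the dish; its top lies 74 mm below the grip centre.
- staple_box_b: Bystander: small cardboard box 37 x 62 x 31 mm, origin at the centre of its underside.
- glue_stick: Bystander: glue stick lying on its side, 28 x 95 x 28 mm, origin at the centre of its underside.
- eraser: Bystander: eraser 23 x 52 x 13 mm, origin at the centre of its underside.
- catch_tip (a point): End of the catch's flat aluminium arm, which turns with the knob: 102 mm from the knob's axis, 16 mm wide, 5 mm thick, underside 36 mm above the dock's underside (this point is at mid-thickness). At the start it reaches 10 mm over the dish's rim, 2 mm above it, and keeps the dish down.
Not all that is in view belongs to the job. Of the things shaped like the part that bears dish_grip, the aluminium one is meant.

How it is judged:
By the outcome, as a careful person would: the job done as asked, in the order asked, and still so for the second after the job is handed in, while the arm keeps its last pose, push and grip.
It also fails if it takes over 64 s, if anything falls off the work surface, if the arm or the gripper's body presses on something with over 40 N, if the wrist force passes 120 N, or if a joint passes its speed limit or range.

## Robot

A 7-joint arm with a two-finger parallel gripper is mounted at the origin on a cart in front of the work surface, level with it; the furniture and walls round the work are solid. World frame = base frame: x ahead of the robot, y to its left, z up, the work surface at z = 0. Lengths are in mm, angles in rad, forces in N, time in s.
With the tool pointing down it reaches from about 400 to 875 mm from the base axis. Payload 4.4 kg.
Tool frame: the origin (TCP) lies at the very end of the fingers, on their centre line; the grasp point (between the pads) lies 19 mm behind it; y points along the fingers, z is the direction in which the jaws open and shut, and the axes are right-handed (so a half turn about y gives the same grasp; the last joint's range is limited). The gripper opens to 85 mm and grips with 20 to 120 N. Pads are 22 mm wide; open, the fingers measure 114 mm over their backs; the gripper's body (76 mm by 85 mm) begins 54 mm behind the grasp point. The pads swing forward as they close: fully open they stand 13 mm farther back than shut.
Start: joints at [1.237, 0.628, 0.038, 1.517, -0.027, 0.996, -0.02], TCP at [172.024, -626.838, 231.313] pointing down, gripper open.
Joint ranges: [-3.06, 3.06], [-0.37, 2.12], [-1.25, 1.32], [0.18, 2.47], [-1.1, 4.24], [0.23, 1.98], [-2.94, 2.94]. Speed limits (rad/s): [2.57, 2.57, 3.14, 3.14, 3.14, 3.14, 3.14].

## Interface

Orientations are given as [roll, pitch, yaw] about the fixed x, y, z axes, in that order (R = Rz(yaw) Ry(pitch) Rx(roll)).
In Python, from cell import * gives the robot as it stands.
- The arm moves only by the tool apply_moves, never from a script. Its argument "targets" is a list of rows, each a list of 6 numbers: the shift along the tool's x, y, z in units of 40 mm (1.0 is 40 mm), then the turn, a rotation vector about the tool's x, y, z in units of 8 degrees (1.0 is 8 degrees). A call has 1 to 12 rows; each row shifts and turns the commanded pose from where the row before left it, along the tool's axes as they then stand; what a row does not reach is not made up. A row lasts 1/8 s, in which the tool goes at most 62.5 mm and 10.7 degrees, less where a joint would pass 70% of its speed; a pose out of reach is approached as far as the arm can. A call is refused whole if a number of a shift passes 1 or a number of a turn 1, either way. A call with a gripper value outside its range is refused whole. "jaw" is the gripper command: -1 is shut, 1 is fully open, values between are in proportion, set as the call begins (left out, the last holds). The fingers move at their own pace and stop on an object; the grip force is fixed at half the most. Time passes only in rows, so rows that do not move let the fingers close. It gives the time, the measured TCP pose, the force and the opening at its end, in the units of the state.
- read_state(): the state, without advancing time (a new reading comes with each control period).
- get_image(name): name is "scene" or "top" or "wrist"; returns the picture (420x560x3 uint8, red, green, blue); there is no depth.
- calibration(name): a dict with "fx", "fy", "cx", "cy" (pixels), "world_from_camera" (4x4, takes a point from camera to world coordinates). Camera axes: x right, y down, z forward; pixel columns grow to the right and rows downward; lengths in mm; the calibration is good to about 2 mm. A picture is of the moment at which its call begins: read the wrist's pose just before it. calibration takes no time and is no camera call; for the wrist camera it gives the pose at the moment of the call.
- finish_job(): hands the job in, once; it reports no verdict.
The state is a dict: "clock": time; "qpos": joint angles; "qd": joint speeds; "tau": joint torques, N m; "eef_pos": TCP position; "tool_rot": TCP orientation; "force": force on the tool from outside, world axes, zero at the start; "torque": the same for the moment, N m; "width": finger opening in mm.
Only numpy, scipy, OpenCV 4.12 (cv2) and the standard library are available. Lean on these libraries where they do the work, as an engineer would, in place of code of your own. Each camera call takes 0.05 s, during which the arm holds its last target. There are 200 camera calls.

## Working session

There is one attempt and no reset: what is moved stays moved. The work goes in short steps, Python scripts to look and compute and a tool call to move; the robot and the scene stay as the last step left them, time stands still between calls to the robot, and variables do not carry over. Pictures are saved under pics/ and viewed, about 8 in all and at most 12, crops included, and the job is handed in when it is done.

Besides the shell and the picture viewer there is one more tool, called after ">>>" as name(argument=value, ...), one argument or row to a line, values as JSON. apply_moves: Moves the arm, as the interface text tells. Its arguments: {"type":"object","properties":{"targets":{"type":"array"},"jaw":{"type":"number"}},"required":["targets"]}

```bash
mkdir -p pics; ls; python3 - <<'E'
from cell import *
import cv2
s=read_state();print(s)
for n in("scene","top"):
    im=get_image(n);cv2.imwrite(f"pics/{n}0.png",im[:,:,::-1]);c=calibration(n);print(n,c)
E
```

```text
pics
{'clock': 0.0, 'qpos': array([ 1.23720109,  0.62931661,  0.03844023,  1.51838646, -0.02700138,
        0.99629819, -0.01998371]), 'qd': array([-0.0007223 , -0.00122825, -0.00063236,  0.00027281,  0.00042747,
       -0.00195379,  0.00021933]), 'tau': array([ 4.73117984e-05, -5.63406265e+01,  1.22614134e+00, -1.93445116e+01,
        1.10312647e-02,  1.05050279e-02,  4.85128191e-05]), 'eef_pos': array([ 171.85544176, -626.21387367,  230.40228956]), 'tool_rot': array([-1.57268689e+00, -2.16471263e-05, -2.87378088e+00]), 'force': array([0.3955033 , 0.14872616, 0.3827455 ]), 'torque': array([-0.00869071, -0.01899   , -0.00593196]), 'width': 85.1641897112294}
scene {'fx': 397.2191233557065, 'fy': 397.2191233557065, 'cx': 277.30975084704403, 'cy': 206.07263579492246, 'world_from_camera': array([[-7.11319532e-01, -3.77283075e-01,  5.93027828e-01,
        -2.98611809e+01],
       [-7.02568233e-01,  4.06327096e-01, -5.84205588e-01,
         6.02190806e+02],
       [-2.05523945e-02, -8.32199359e-01, -5.54095503e-01,
         6.57419747e+02],
       [ 0.00000000e+00,  0.00000000e+00,  0.00000000e+00,
         1.00000000e+00]])}
top {'fx': 531.7201936977299, 'fy': 531.7201936977299, 'cx': 280.1564980911359, 'cy': 215.5904600474322, 'world_from_camera': array([[-1.74791227e-01, -9.30806573e-01,  3.21009581e-01,
         1.36974252e+02],
       [-9.84579915e-01,  1.67587506e-01, -5.01679079e-02,
         7.40759352e+01],
       [-7.10057686e-03, -3.24828496e-01, -9.45746282e-01,
         1.40289456e+03],
       [ 0.00000000e+00,  0.00000000e+00,  0.00000000e+00,
         1.00000000e+00]])}
```

View pics/scene0.png

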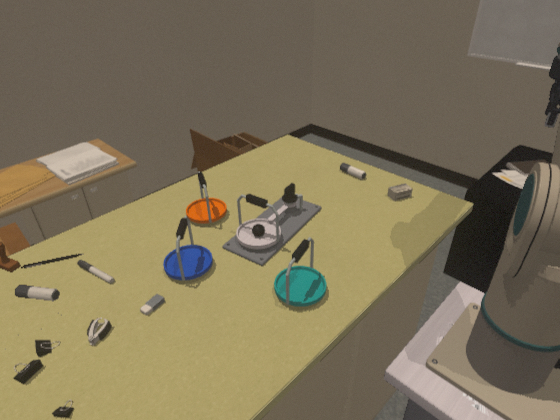

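View pics/top0.png

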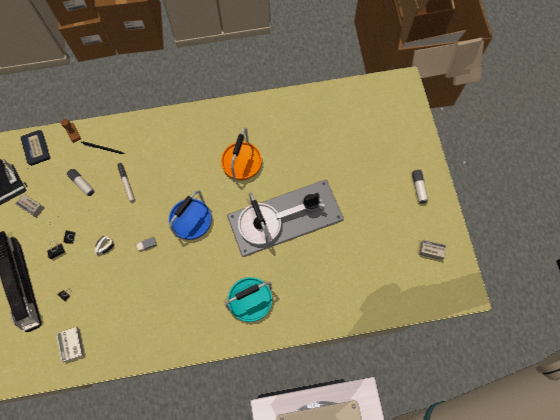

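Candidates for the dish, by top-image pixel: orange (242,160), blue (190,219), teal (250,300) and aluminium with the black ball on the dock (260,225). I choose the aluminium one. In the scene image they are at (207,211), (188,262), (300,285) and (258,235). The knob is at about (312,202) in top and (290,195) in scene. Next I measure the dock and take a close crop.

```bash
cat > h.py <<'E'
import numpy as np, cv2
from cell import *
def ray(c,u,v):
    T=c["world_from_camera"]; d=T[:3,:3]@np.array([(u-c["cx"])/c["fx"],(v-c["cy"])/c["fy"],1]); return T[:3,3],d
def onz(c,u,v,z):
    o,d=ray(c,u,v); return o+d*(z-o[2])/d[2]
def proj(c,p):
    T=c["world_from_camera"]; q=T[:3,:3].T@(np.asarray(p,float)-T[:3,3]); return np.array([c["fx"]*q[0]/q[2]+c["cx"],c["fy"]*q[1]/q[2]+c["cy"]])
E
python3 - <<'E'
from h import *
for n,box in(("top",(215,170,355,260)),("scene",(210,170,340,275))):
    im=cv2.imread(f"pics/{n}0.png");c=calibration(n)
    x0,y0,x1,y1=box
    cr=im[y0:y1,x0:x1]; lab=cv2.cvtColor(cr,cv2.COLOR_BGR2LAB).astype(int)
    # table is yellow: b high
    m=((lab[:,:,2]<140)).astype(np.uint8)
    m=cv2.morphologyEx(m,cv2.MORPH_OPEN,np.ones((3,3)))
    k,l,st,_=cv2.connectedComponentsWithStats(m);i=1+np.argmax(st[1:,4]);m=(l==i).astype(np.uint8)
    cnt=max(cv2.findContours(m,0,2)[0],key=cv2.contourArea)
    pts=np.array([onz(c,u+x0,v+y0,10)[:2] for u,v in cnt[:,0]],np.float32)
    r=cv2.minAreaRect(pts);print(n,r)
    big=cv2.resize(cr,None,fx=5,fy=5,interpolation=3)
    cv2.drawContours(big,[cnt*5+2],-1,(0,0,255),1)
    cv2.imwrite(f"pics/{n}_crop.png",big[:600,:800])
E
```

```text
top ((618.8104858398438, -8.906723022460938), (160.14852905273438, 297.9958190917969), 10.606350898742676)
scene ((616.2617797851562, -37.79853820800781), (150.73941040039062, 366.2477722167969), 10.621399879455566)
```

View pics/top_crop.png

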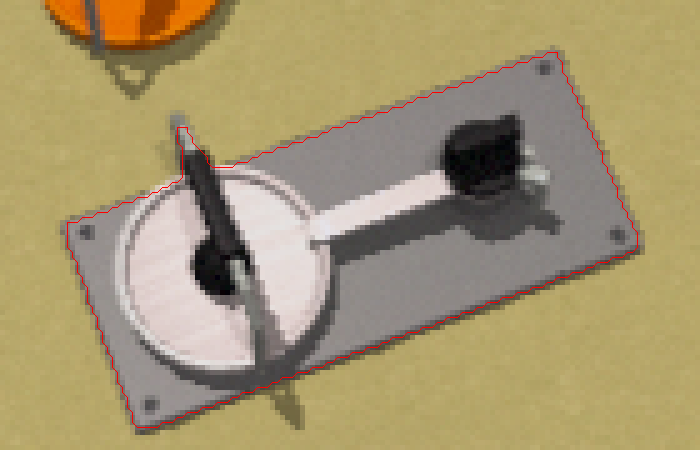

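The crop shows the aluminium dish with the black ball at (260,223), the arm over its rim and the knob at (312,201). The hook post is on the knob's right. The dock corners are clear, so I fit the pose from them.

```bash
python3 - <<'E'
from h import *
c=calibration("top");cs=calibration("scene")
cr=np.array([(67,222),(557,52),(638,247),(138,430)],float)/5+[215,170]-0.4
P=np.array([onz(c,u,v,10)[:2] for u,v in cr])
model=np.array([(65,150),(65,-150),(-65,-150),(-65,150)],float)
mc=P.mean(0);A=(P-mc);H=model.T@A
th=np.arctan2(H[0,1]-H[1,0],H[0,0]+H[1,1]);R=np.array([[np.cos(th),-np.sin(th)],[np.sin(th),np.cos(th)]])
print(mc,np.degrees(th),th); print(A-model@R.T)
w=lambda x,y,z:np.append(mc+R@[x,y],z)
pts={"grip":w(0,75,128),"knob":w(0,-75,82),"knobtop":w(0,-75,95),"tip":w(0,27,38.5),"ball":w(0,75,37),"legp":w(60,75,120),"legm":w(-60,75,120)}
for k,p in pts.items(): print(k,p.round(1),"top",proj(c,p).round(1),"scene",proj(cs,p).round(1))
im=cv2.imread("pics/top0.png")[170:260,215:355];im2=cv2.imread("pics/scene0.png")[170:270,210:340]
b=cv2.resize(im,None,fx=5,fy=5,interpolation=3);b2=cv2.resize(im2,None,fx=6,fy=6,interpolation=3)
corn=[w(*m,10) for m in model]
for q in list(pts.values())+corn:
    cv2.drawMarker(b2,tuple(int(t) for t in (proj(cs,q)-[210,170])*6+3),(0,0,255),0,10)
cv2.imwrite("pics/scene_chk.png",b2)
E
```

```text
[604.17788547 -12.51862265] 10.272222016002416 0.17928409567509182
[[-1.39092709 -4.85902678]
 [-3.16881245  2.24492683]
 [ 2.62774888  5.0151849 ]
 [ 1.93199065 -2.40108495]]
grip [590.8  61.3 128. ] top [257.5 211.5] scene [256.8 200.6]
knob [617.6 -86.3  82. ] top [311.5 198.6] scene [289.9 189.8]
knobtop [617.6 -86.3  95. ] top [311.8 196.8] scene [289.9 185.8]
tip [599.4  14.   38.5] top [275.7 216.6] scene [269.2 220.6]
ball [590.8  61.3  37. ] top [259.1 222.7] scene [258.5 230.2]
legp [649.8  72.  120. ] top [249.9 192. ] scene [238.  196.4]
legm [531.8  50.6 120. ] top [265.6 233.6] scene [276.9 210.7]
```

View pics/scene_chk.png

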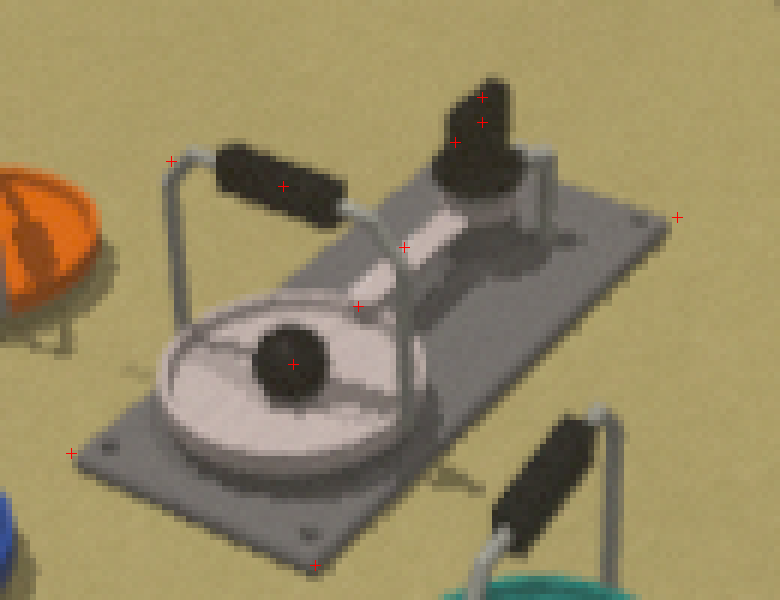

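The fit agrees with the scene view to about 1 px (2–3 mm). I'll refine it with the wrist camera, so I need that camera's mounting and the move numbers.

```bash
cat >> h.py <<'E'
from scipy.spatial.transform import Rotation as Ro
def pose():
    s=read_state(); return s,np.array(s["eef_pos"]),Ro.from_euler("xyz",s["tool_rot"]).as_matrix()
def go(p,yaw):
    s,e,R=pose(); Rt=Ro.from_euler("xyz",[-np.pi/2,0,yaw]).as_matrix()
    print("t",round(s["clock"],2),"eef",e.round(1),"rot",s["tool_rot"].round(4),"F",s["force"].round(1),"M",s["torque"].round(2),"w",round(s["width"],1),"q7",s["qpos"][6].round(2))
    print("shift now-axes",(R.T@(p-e)/40).round(3),"| turn",(np.degrees(Ro.from_matrix(R.T@Rt).as_rotvec())/8).round(3),"| shift after turn",(Rt.T@(p-e)/40).round(3))
E
python3 - <<'E'
from h import *
s,e,R=pose();c=calibration("wrist");T=c["world_from_camera"]
print("cam in tool",(R.T@(T[:3,3]-e)).round(1));print((R.T@T[:3,:3]).round(3),c["fx"],c["cx"],c["cy"])
go(np.array([600,-12,330]),-1.3915)
E
```

```text
cam in tool [ -78.  -142.5    0.2]
[[-0.001  0.951  0.308]
 [-0.001 -0.308  0.951]
 [ 1.     0.001  0.001]] 299.0317873136724 275.56964477733766 208.29745937016807
t 0.1 eef [ 171.9 -626.3  230.5] rot [-1.5726 -0.     -2.8738] F [ 0.6 -0.1  0.5] M [-0.    0.02  0.01] w 85.6 q7 -0.02
shift now-axes [-14.385  -2.467 -11.982] | turn [ 1.0000e-02 -1.0616e+01 -9.0000e-03] | shift after turn [-13.202  -2.488  13.27 ]
```

>>> apply_moves(
  targets=[
    [-0.5, -0.4, -0.4, 0, 0, 0],
    [-0.95, -0.4, -0.8, 0, 0, 0],
    [-0.95, -0.4, -0.8, 0, 0, 0],
    [-0.95, -0.4, -0.8, 0, 0, 0],
    [-0.95, -0.2, -0.8, 0, 0, 0],
    [-0.95, 0, -0.8, 0, 0, 0],
    [-0.95, 0, -0.8, 0, 0, 0],
    [-0.95, 0, -0.8, 0, 0, 0],
    [-0.95, 0, -0.8, 0, 0, 0],
    [-0.95, 0, -0.8, 0, 0, 0],
    [-0.95, 0, -0.8, 0, 0, 0],
    [-0.95, 0, -0.8, 0, 0, 0],
  ],
  jaw=0.2,
)

```text
clock: 1.6
eef_pos: [497.6, -154.6, 303.1]
tool_rot: [-1.571, -0.0, -2.874]
force: [-0.2, -0.9, -0.3]
width: 51.4
```

>>> apply_moves(
  targets=[
    [-0.95, 0, -0.8, 0, 0, 0],
    [-0.95, 0, -0.8, 0, 0, 0],
    [-0.95, 0, -0.8, 0, 0, 0],
    [-0.5, 0, -0.4, 0, -0.6, 0],
    [0, 0, 0, 0, -1, 0],
    [0, 0, 0, 0, -1, 0],
    [0, 0, 0, 0, -1, 0],
    [0, 0, 0, 0, -1, 0],
    [0, 0, 0, 0, -1, 0],
    [0, 0, 0, 0, -1, 0],
    [0, 0, 0, 0, -1, 0],
    [0, 0, 0, 0, -1, 0],
  ],
)

```text
clock: 3.1
eef_pos: [596.3, -12.7, 302.8]
tool_rot: [-1.572, -0.0, -1.669]
force: [0.1, 0.8, 0.2]
width: 51.1
```

>>> apply_moves(
  targets=[
    [0, 0, 0, 0, -1, 0],
    [0, 0, 0, 0, -1, 0],
    [0, 0, 0, 0, 0, 0],
    [0, 0, 0, 0, 0, 0],
  ],
)

```text
clock: 3.6
eef_pos: [596.5, -12.7, 303.1]
tool_rot: [-1.571, 0.0, -1.396]
force: [0.2, -0.5, -0.7]
width: 51.5
```

```bash
python3 - <<'E'
from h import *
go(np.array([606,-22,300]),-1.3915)
c=calibration("wrist");im=get_image("wrist");cv2.imwrite("pics/w1.png",im[:,:,::-1]);np.save("w1.npy",c)
E
```

```text
t 3.6 eef [596.5 -12.7 303.1] rot [-1.5713  0.     -1.3962] F [ 0.2 -0.5 -0.7] M [-0.04 -0.01  0.05] w 51.5 q7 -0.09
shift now-axes [0.269 0.077 0.194] | turn [ 0.003 -0.034 -0.   ] | shift after turn [0.27  0.078 0.193]
```

View pics/w1.png

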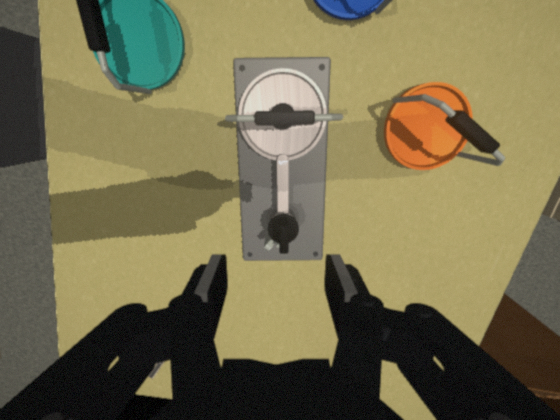

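The wrist view shows the dock with corners at about (235,58), (330,57), (322,261) and (243,261), the grip bar at (285,118) and the knob bar at about (284,235). I refine from this.

```bash
python3 - <<'E'
from h import *
c=np.load("w1.npy",allow_pickle=True).item()
im=cv2.imread("pics/w1.png");x0,y0,x1,y1=222,45,345,275
lab=cv2.cvtColor(im,cv2.COLOR_BGR2LAB).astype(int)
m=(lab[:,:,2]<137)&(np.arange(420)[:,None]>y0)&(np.arange(420)[:,None]<y1)&(np.arange(560)>x0)&(np.arange(560)<x1)
m=cv2.morphologyEx(m.astype(np.uint8),cv2.MORPH_CLOSE,np.ones((3,3)))
L,Rr=[],[]
for v in list(range(66,108))+list(range(130,172))+list(range(200,235)):
    xs=np.flatnonzero(m[v])
    L.append(onz(c,xs[0]-.5,v,10)[:2]);Rr.append(onz(c,xs[-1]+.5,v,10)[:2])
T,B=[],[]
for u in range(245,320):
    ys=np.flatnonzero(m[:,u]);T.append(onz(c,u,ys[0]-.5,10)[:2]);
    if u<318 and u>250:B.append(onz(c,u,ys[-1]+.5,10)[:2])
ln=[cv2.fitLine(np.array(a,np.float32),cv2.DIST_HUBER,0,.01,.01).ravel() for a in(L,Rr,T,B)]
for l in ln: print(l.round(3),np.degrees(np.arctan2(l[1],l[0])).round(2))
def X(a,b):
    s=np.linalg.solve(np.c_[a[:2],-b[:2]],b[2:]-a[2:]);return a[2:]+s[0]*a[:2]
C=[X(ln[1],ln[2]),X(ln[1],ln[3]),X(ln[0],ln[3]),X(ln[0],ln[2])]
C=np.array(C);print(C.round(1),"centre",C.mean(0).round(1),"sizes",[np.linalg.norm(C[i]-C[i-1]).round(1) for i in range(4)])
# black grip bar and knob bar
dark=((lab[:,:,0]<60)).astype(np.uint8)
for nm,(a,b,u0,u1),z in(("grip",(110,127,250,320),138),("knob",(205,256,262,310),85)):
    mm=np.zeros_like(dark);mm[a:b,u0:u1]=dark[a:b,u0:u1]
    if nm=="grip":
        cols=np.flatnonzero(mm.sum(0)>=6)
        print(nm,"cols",cols.min(),cols.max()); 
        ys,xs=np.nonzero(mm[:, :]*((np.arange(560)<272)|(np.arange(560)>296)))
        print("ymid",[ (u,np.flatnonzero(mm[:,u]).mean().round(1),mm[:,u].sum()) for u in range(256,316,6)])
        print(onz(c,(cols.min()+cols.max())/2,np.median(ys),128+3))
    else:
        for r in range(a,b,3):
            q=np.flatnonzero(mm[r]); print(r,(q.min(),q.max()) if len(q) else None,end=' ')
E
python3 -c "
import cv2;im=cv2.imread('pics/w1.png')[195:265,250:320];cv2.imwrite('pics/w1k.png',cv2.resize(im,None,fx=8,fy=8,interpolation=3))"
```

```text
[ 1.8400e-01 -9.8300e-01  5.3764e+02  2.3150e+00] -79.39
[ 1.85000e-01 -9.83000e-01  6.62197e+02  2.44120e+01] -79.33
[9.82000e-01 1.91000e-01 5.73790e+02 1.31074e+02] 11.02
[ 9.80000e-01  1.99000e-01  6.39436e+02 -1.56158e+02] 11.47
[[ 639.7  143.9]
 [ 694.1 -145.1]
 [ 570.  -170.3]
 [ 515.6  119.7]] centre [604.9 -12.9] sizes [np.float32(126.4), np.float32(294.1), np.float32(126.7), np.float32(295.1)]Traceback (most recent call last):
  File "<stdin>", line 27, in <module>
    return umr_minimum(a, axis, None, out, keepdims, initial, where)
ValueError: zero-size array to reduction operation minimum which has no identity
```

View pics/w1k.png

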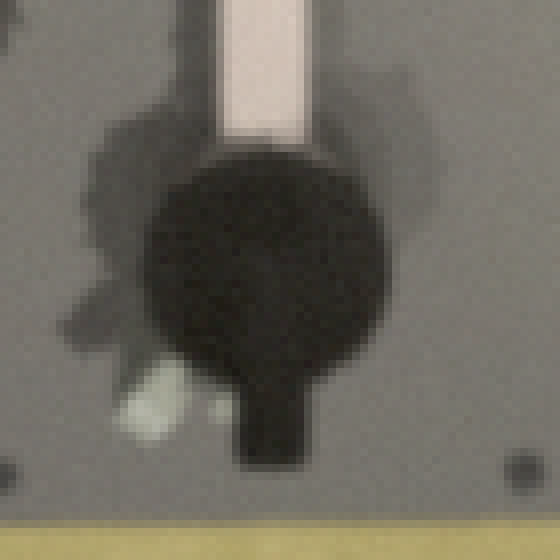

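```bash
python3 - <<'E'
from h import *
c=np.load("w1.npy",allow_pickle=True).item()
th=np.radians(10.7);R=np.array([[np.cos(th),-np.sin(th)],[np.sin(th),np.cos(th)]]);m=np.array([604.5,-12.8])
D=lambda q:(R.T@(q[:2]-m)).round(1)
px=lambda X,Y:(250+X/8-.5,195+Y/8-.5)
print("skirt centre dock",D(onz(c,*px(266.5,272),60)),"bar end(exp 0,-95)",D(onz(c,*px(272.5,468),95)))
print("bar top",[D(onz(c,*px(X,440),95)) for X in(237,308)])
im=cv2.imread("pics/w1.png");g=cv2.cvtColor(im,cv2.COLOR_BGR2GRAY)
for u in(260,266,300,306,310): print(u,g[106:130,u])
print(g[118,250:322]);
print("grip exp px",proj(c,np.append(m+R@[0,75],138)),proj(c,np.append(m+R@[0,75],118)))
E
```

```text
skirt centre dock [  0.4 -74.3] bar end(exp 0,-95) [  0.5 -94.4]
bar top [array([ -5.2, -89.4]), array([  6.3, -89.5])]
260 [219 221 220 217 189 115  67  66  67  67  69  65  65  65  63  66  59  60
  67  93 122 128 135 155]
266 [213 214 213 211 181 112  68  67  67  68  67  70  63  66  63  67  63  59
  71  90 117 124 114 120]
300 [203 198 185 168 132  82  68  73  74  76  73  71  71  71  68  65  59  61
  84 136 186 198 188 186]
306 [197 185 176 159 113  71  68  75  79  74  78  73  71  74  66  65  61  65
  95 146 190 193 182 179]
310 [201 189 181 158 115  75  68  77  78  73  73  71  67  70  67  66  59  74
 112 165 193 186 182 184]
[164 167 163 149 113  73  63  64  67  63  65  63  62  63  67  64  63  67
  63  68  65  69  72  70  68  68  67  71  70  69  66  70  67  73  69  70
  70  72  66  70  70  72  72  72  69  68  72  69  72  72  71  72  70  69
  71  72  71  70  72  72  67  73  68  66  97 146 159 161 162 162 161 160]
grip exp px [283.57973189 116.73900878] [283.10849477 116.41895661]
```

```bash
cat >> h.py <<'E'
th=np.radians(10.7);Rd=np.array([[np.cos(th),-np.sin(th)],[np.sin(th),np.cos(th)]]);mc=np.array([604.5,-12.8])
W=lambda x,y,z:np.append(mc+Rd@[x,y],z)
E
python3 - <<'E'
from h import *
print(W(.3,-74.7,65));go(W(.3,-74.7,65),th-np.pi/2)
E
```

```text
[618.66408001 -86.14547592  65.        ]
t 3.65 eef [596.5 -12.7 303.2] rot [-1.5711e+00 -1.0000e-04 -1.3956e+00] F [-0.3 -0.1 -0.1] M [-0.02  0.   -0.02] w 51.2 q7 -0.09
shift now-axes [1.905 5.954 0.227] | turn [ 0.002 -0.083  0.   ] | shift after turn [1.908 5.954 0.203]
```

>>> apply_moves(
  targets=[
    [0.64, 0.4, 0.07, 0, -0.08, 0],
    [0.64, 0.8, 0.07, 0, 0, 0],
    [0.63, 0.8, 0.06, 0, 0, 0],
    [0, 0.8, 0, 0, 0, 0],
    [0, 0.8, 0, 0, 0, 0],
    [0, 0.6, 0, 0, 0, 0],
    [0, 0.2, 0, 0, 0, 0],
    [0, 0.1, 0, 0, 0, 0],
    [0, 0, 0, 0, 0, 0],
    [0, 0, 0, 0, 0, 0],
  ],
)

```text
clock: 4.9
eef_pos: [619.2, -86.2, 124.3]
tool_rot: [-1.569, -0.001, -1.383]
force: [-0.5, -0.3, 0.1]
width: 51.4
```

```bash
python3 - <<'E'
from h import *
go(W(.3,-74.7,65),th-np.pi/2)
c=calibration("wrist");im=get_image("wrist");cv2.imwrite("pics/w2.png",im[:,:,::-1]);np.save("w2.npy",c)
E
```

```text
t 4.9 eef [619.2 -86.2 124.3] rot [-1.5691e+00 -5.0000e-04 -1.3828e+00] F [-0.5 -0.3  0.1] M [-0.    0.03  0.01] w 51.4 q7 -0.06
shift now-axes [-0.005  1.483 -0.014] | turn [-0.012  0.009  0.004] | shift after turn [-0.004  1.483 -0.012]
```

View pics/w2.png

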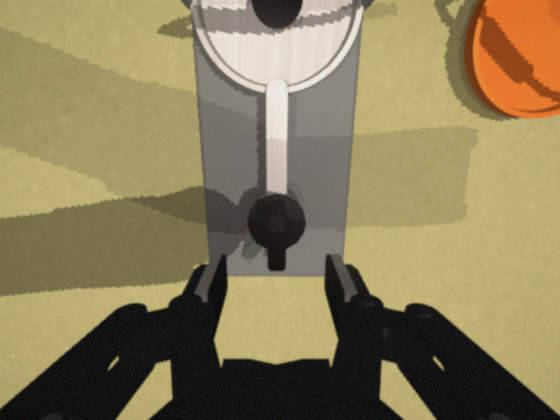

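The knob bar at (277,250) is centred between the fingers at 226 and 327. I descend and close.

>>> apply_moves(
  targets=[
    [0, 0.4, 0, 0, 0, 0],
    [0, 0.4, 0, 0, 0, 0],
    [0, 0.4, 0, 0, 0, 0],
    [0, 0.2, 0, 0, 0, 0],
    [0, 0.08, 0, 0, 0, 0],
    [0, 0, 0, 0, 0, 0],
    [0, 0, 0, 0, 0, 0],
  ],
)

```text
clock: 5.82
eef_pos: [619.0, -86.3, 64.7]
tool_rot: [-1.57, -0.0, -1.383]
force: [0.2, -0.5, -0.5]
width: 51.4
```

>>> apply_moves(
  targets=[
    [0, 0, 0, 0, 0, 0],
    [0, 0, 0, 0, 0, 0],
    [0, 0, 0, 0, 0, 0],
    [0, 0, 0, 0, 0, 0],
    [0, 0, 0, 0, 0, 0],
    [0, 0, 0, 0, 0, 0],
    [0, 0, 0, 0, 0, 0],
    [0, 0, 0, 0, 0, 0],
  ],
  jaw=-1,
)

```text
clock: 6.82
eef_pos: [619.4, -86.1, 64.6]
tool_rot: [-1.569, -0.0, -1.383]
force: [5.1, 0.5, 3.2]
width: 11.0
```

```bash
python3 - <<'E'
from h import *
go(W(.3,-74.7,65),th-np.pi/2)
E
```

```text
t 6.83 eef [619.4 -86.1  64.6] rot [-1.5688e+00 -2.0000e-04 -1.3826e+00] F [5.1 0.5 3.2] M [ 0.02 -0.79 -0.12] w 11.0 q7 -0.09
shift now-axes [-0.003 -0.01  -0.019] | turn [-0.014  0.01   0.002] | shift after turn [-0.003 -0.01  -0.019]
```

>>> apply_moves(
  targets=[
    [0, 0.06, 0.01, 0, 0, 0],
    [0, 0.08, 0.01, 0, 0, 0],
    [0, 0.08, 0, 0, 0, 0],
    [0, 0.04, 0, 0, 0, 0],
    [0, 0, 0, 0, 0, 0],
    [0, 0, 0, 0, 0, 0],
  ],
)

```text
clock: 7.58
eef_pos: [619.6, -86.1, 54.5]
tool_rot: [-1.57, -0.001, -1.383]
force: [2.3, -0.1, 11.1]
width: 10.7
```

>>> apply_moves(
  targets=[
    [0, 0, 0, 0, 0.4, 0],
    [0, 0, 0, 0, 0.6, 0],
    [0, 0, 0, 0, 0.6, 0],
    [0, 0, 0, 0, 0.4, 0],
    [0, 0, 0, 0, 0, 0],
  ],
)

```text
clock: 8.2
eef_pos: [619.7, -86.1, 54.5]
tool_rot: [-1.57, -0.001, -1.662]
force: [2.7, 0.3, 10.3]
width: 10.7
```

>>> apply_moves(
  targets=[
    [0, 0, 0, 0, 0.5, 0],
    [0, 0, 0, 0, 0.6, 0],
    [0, 0, 0, 0, 0.6, 0],
    [0, 0, 0, 0, 0.6, 0],
    [0, 0, 0, 0, 0.6, 0],
    [0, 0, 0, 0, 0.6, 0],
    [0, 0, 0, 0, 0.6, 0],
    [0, 0, 0, 0, 0.6, 0],
    [0, 0, 0, 0, 0.5, 0],
    [0, 0, 0, 0, 0.3, 0],
    [0, 0, 0, 0, 0, 0],
    [0, 0, 0, 0, 0, 0],
  ],
)

```text
clock: 9.7
eef_pos: [620.0, -86.2, 54.5]
tool_rot: [-1.57, 0.001, -2.43]
force: [3.2, -0.3, 10.1]
width: 10.9
```

```bash
python3 - <<'E'
from h import *
go(W(.3,-74.7,55),th-np.pi/2-1.1)
E
```

```text
t 9.7 eef [620.  -86.2  54.5] rot [-1.5696e+00  9.0000e-04 -2.4301e+00] F [ 3.2 -0.3 10.1] M [ 0.12 -0.53 -0.04] w 10.9 q7 -0.86
shift now-axes [ 0.024 -0.012 -0.023] | turn [-0.008  0.387 -0.007] | shift after turn [ 0.025 -0.012 -0.021]
```

>>> apply_moves(
  targets=[
    [0, 0, 0, 0, 0.2, 0],
    [0, 0, 0, 0, 0.2, 0],
    [0, 0, 0, 0, 0.1, 0],
    [0, 0, 0, 0, 0, 0],
    [0, 0, 0, 0, 0, 0],
  ],
)

```text
clock: 10.32
eef_pos: [620.0, -86.2, 54.6]
tool_rot: [-1.569, 0.001, -2.498]
force: [3.4, 0.1, 10.1]
width: 10.8
```

```bash
python3 - <<'E'
from h import *
go(W(.3,-74.7,65),th-np.pi/2-1.1)
E
```

```text
t 10.32 eef [620.  -86.2  54.6] rot [-1.5693e+00  9.0000e-04 -2.4976e+00] F [ 3.4  0.1 10.1] M [ 0.1  -0.55  0.56] w 10.8 q7 -0.91
shift now-axes [ 0.026 -0.261 -0.022] | turn [-0.011 -0.097 -0.006] | shift after turn [ 0.026 -0.261 -0.022]
```

The moment about z rose to 0.56 N m, so the knob is at its stop (1.115 rad turned). I let it come up, open the jaws and rise.

>>> apply_moves(
  targets=[
    [0, -0.08, 0, 0, 0, 0],
    [0, -0.08, 0, 0, 0, 0],
    [0, -0.08, 0, 0, 0, 0],
    [0, -0.02, 0, 0, 0, 0],
    [0, 0, 0, 0, 0, 0],
    [0, 0, 0, 0, 0, 0],
  ],
)

```text
clock: 11.08
eef_pos: [619.9, -86.2, 64.1]
tool_rot: [-1.57, 0.001, -2.499]
force: [5.4, -1.2, 3.7]
width: 11.0
```

>>> apply_moves(
  targets=[
    [0, 0, 0, 0, 0, 0],
    [0, 0, 0, 0, 0, 0],
    [0, 0, 0, 0, 0, 0],
    [0, 0, 0, 0, 0, 0],
    [0, 0, 0, 0, 0, 0],
    [0, 0, 0, 0, 0, 0],
  ],
  jaw=0.2,
)

```text
clock: 11.82
eef_pos: [619.2, -86.1, 64.1]
tool_rot: [-1.571, -0.0, -2.5]
force: [0.8, 0.3, -0.3]
width: 51.1
```

>>> apply_moves(
  targets=[
    [0, -0.4, 0, 0, 0, 0],
    [0, -0.8, 0, 0, 0, 0],
    [0, -1, 0, 0, 0, 0],
    [0, -1, 0, 0, 0, 0],
    [0, -1, 0, 0, 0, 0],
    [0, -1, 0, 0, 0, 0],
    [0, -0.6, 0, 0, 0, 0],
    [0, 0, 0, 0, 0, 0],
    [0, 0, 0, 0, 0, 0],
  ],
)

```text
clock: 12.95
eef_pos: [618.7, -86.1, 295.8]
tool_rot: [-1.571, -0.001, -2.5]
force: [0.2, 0.3, -1.1]
width: 51.2
```

```bash
python3 - <<'E'
from h import *
go(W(0,75,250),th-np.pi)
im=get_image("top")[:,:,::-1];cv2.imwrite("pics/t3.png",cv2.resize(im[150:270,200:360],None,fx=4,fy=4,interpolation=3))
im=get_image("scene")[:,:,::-1];cv2.imwrite("pics/s3.png",im)
E
```

```text
t 12.95 eef [618.7 -86.1 295.8] rot [-1.5714e+00 -7.0000e-04 -2.4996e+00] F [ 0.2  0.3 -1.1] M [0.02 0.01 0.03] w 51.2 q7 -0.88
shift now-axes [-1.638  1.146 -3.362] | turn [3.00e-03 3.26e+00 6.00e-03] | shift after turn [ 0.008  1.146 -3.74 ]
```

View pics/t3.png

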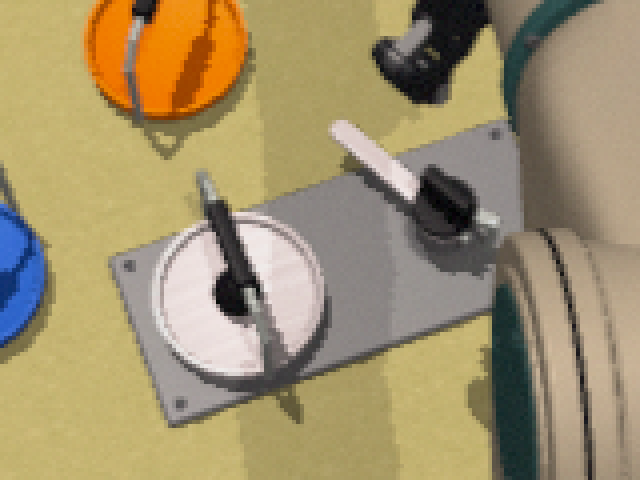

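The arm is swung clear at top-crop (340,130), the dish is free and the ball is centred. I go over the grip.

>>> apply_moves(
  targets=[
    [0, 0, 0, 0, 0.6, 0],
    [0, 0, 0, 0, 1, 0],
    [0, 0, 0, 0, 1, 0],
    [0, 0, 0, 0, 0.66, 0],
    [0, 0.2, -0.64, 0, 0, 0],
    [0, 0.3, -0.8, 0, 0, 0],
    [0, 0.3, -0.8, 0, 0, 0],
    [0, 0.35, -0.8, 0, 0, 0],
    [0, 0.3, -0.5, 0, 0, 0],
    [0, 0.3, -0.2, 0, 0, 0],
    [0, 0, 0, 0, 0, 0],
    [0, 0, 0, 0, 0, 0],
  ],
)

```text
clock: 14.55
eef_pos: [592.1, 59.2, 226.4]
tool_rot: [-1.57, 0.001, -2.957]
force: [-0.1, -0.4, -0.9]
width: 51.6
```

```bash
python3 - <<'E'
from h import *
go(W(0,75,109),th-np.pi)
c=calibration("wrist");im=get_image("wrist");cv2.imwrite("pics/w4.png",im[:,:,::-1]);np.save("w4.npy",c)
for q in((0,75,138),(30,75,138),(-30,75,138)): print(proj(c,W(*q)))
E
```

```text
t 14.55 eef [592.1  59.2 226.4] rot [-1.5697e+00  5.0000e-04 -2.9568e+00] F [-0.1 -0.4 -0.9] M [ 0.01 -0.03  0.04] w 51.6 q7 -1.52
shift now-axes [ 0.03   2.934 -0.051] | turn [-0.008 -0.014 -0.004] | shift after turn [ 0.029  2.934 -0.048]
[272.42553397 213.70496052]
[272.26555914 177.5592031 ]
[272.57386822 247.22056884]
```

View pics/w4.png

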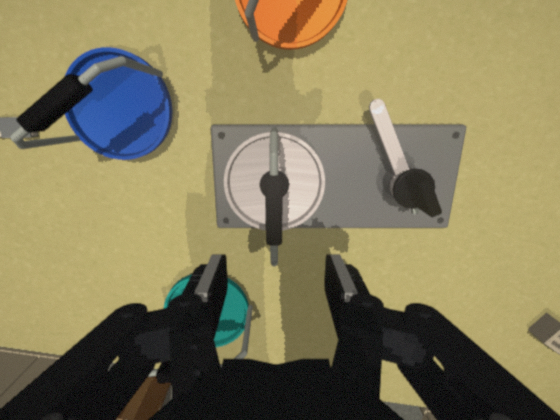

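The grip bar at (274,178–244) is aligned with the jaws and within about 1.5 mm of prediction. I descend to a TCP height of 109 and close.

>>> apply_moves(
  targets=[
    [0.03, 0.4, -0.02, 0, 0, 0],
    [0, 0.7, 0, 0, 0, 0],
    [0, 0.7, 0, 0, 0, 0],
    [0, 0.5, 0, 0, 0, 0],
    [0, 0.3, 0, 0, 0, 0],
    [0, 0.2, 0, 0, 0, 0],
    [0, 0.13, 0, 0, 0, 0],
    [0, 0, 0, 0, 0, 0],
    [0, 0, 0, 0, 0, 0],
  ],
)

```text
clock: 15.72
eef_pos: [590.6, 61.5, 109.4]
tool_rot: [-1.571, 0.001, -2.955]
force: [-0.2, -0.4, 1.2]
width: 51.2
```

```bash
python3 - <<'E'
from h import *
go(W(0,75,109),th-np.pi)
E
```

```text
t 15.72 eef [590.6  61.5 109.4] rot [-1.5707e+00  1.0000e-03 -2.9548e+00] F [-0.2 -0.4  1.2] M [ 0.03 -0.03 -0.04] w 51.2 q7 -1.52
shift now-axes [0.003 0.011 0.015] | turn [-0.001  0.    -0.007] | shift after turn [0.003 0.011 0.015]
```

>>> apply_moves(
  targets=[
    [0, 0, 0, 0, 0, 0],
    [0, 0, 0, 0, 0, 0],
    [0, 0, 0, 0, 0, 0],
    [0, 0, 0, 0, 0, 0],
    [0, 0, 0, 0, 0, 0],
  ],
  jaw=-0.58,
)

```text
clock: 16.35
eef_pos: [590.2, 61.5, 108.9]
tool_rot: [-1.571, 0.0, -2.955]
force: [-0.6, 0.2, 0.8]
width: 18.0
```

>>> apply_moves(
  targets=[
    [0, 0, 0, 0, 0, 0],
    [0, 0, 0, 0, 0, 0],
  ],
  jaw=-0.65,
)

```text
clock: 16.6
eef_pos: [590.2, 61.3, 108.9]
tool_rot: [-1.571, 0.0, -2.955]
force: [0.4, -1.5, -0.8]
width: 15.1
```

>>> apply_moves(
  targets=[
    [0, 0, 0, 0, 0, 0],
    [0, 0, 0, 0, 0, 0],
    [0, 0, 0, 0, 0, 0],
    [0, 0, 0, 0, 0, 0],
    [0, 0, 0, 0, 0, 0],
  ],
  jaw=-1,
)

```text
clock: 17.23
eef_pos: [590.3, 61.3, 109.0]
tool_rot: [-1.571, 0.0, -2.955]
force: [-0.0, -1.7, 1.4]
width: 12.9
```

```bash
python3 - <<'E'
from h import *
go(W(0,75,109),th-np.pi)
E
```

```text
t 17.23 eef [590.3  61.3 109. ] rot [-1.5706e+00  3.0000e-04 -2.9549e+00] F [-0.  -1.7  1.4] M [-0.38 -0.08  0.03] w 12.9 q7 -1.52
shift now-axes [-0.005  0.001  0.011] | turn [-0.002 -0.001 -0.002] | shift after turn [-0.005  0.001  0.011]
```

Gripped at 12.9 mm. I lift gently, ramping the speed.

>>> apply_moves(
  targets=[
    [0, -0.02, 0, 0, 0, 0],
    [0, -0.04, 0, 0, 0, 0],
    [0, -0.06, 0, 0, 0, 0],
    [0, -0.08, 0, 0, 0, 0],
    [0, -0.08, 0, 0, 0, 0],
    [0, -0.06, 0, 0, 0, 0],
    [0, -0.04, 0, 0, 0, 0],
    [0, -0.02, 0, 0, 0, 0],
    [0, 0, 0, 0, 0, 0],
    [0, 0, 0, 0, 0, 0],
  ],
)

```text
clock: 18.48
eef_pos: [590.1, 61.5, 124.8]
tool_rot: [-1.571, -0.0, -2.955]
force: [1.2, 1.4, -3.0]
width: 13.1
```

```bash
python3 - <<'E'
from h import *
go(W(0,75,209),th-np.pi)
cv2.imwrite("pics/s5.png",cv2.resize(get_image("scene")[150:290,190:350,::-1],None,fx=4,fy=4,interpolation=3))
E
```

```text
t 18.48 eef [590.1  61.5 124.8] rot [-1.5708e+00 -2.0000e-04 -2.9547e+00] F [ 1.2  1.4 -3. ] M [-0.03  0.03 -0.03] w 13.1 q7 -1.52
shift now-axes [-0.008 -2.104  0.017] | turn [0.    0.001 0.001] | shift after turn [-0.009 -2.104  0.017]
```

View pics/s5.png

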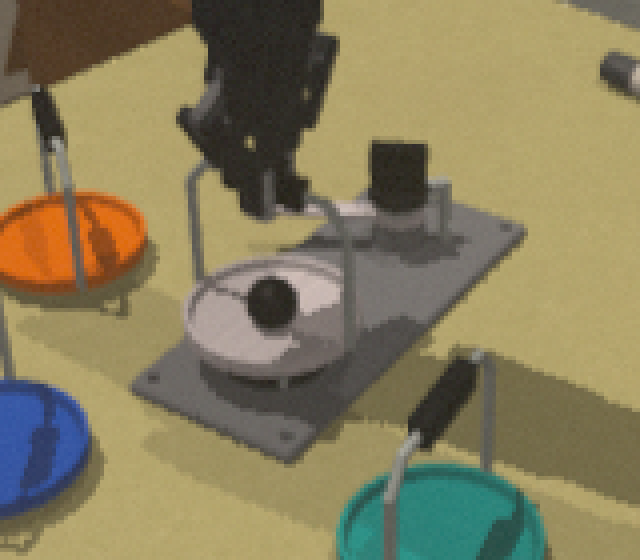

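The dish is off its seat and level, with the ball at (272,302) in its middle. I carry on up to 100 mm.

>>> apply_moves(
  targets=[
    [0, -0.02, 0, 0, 0, 0],
    [0, -0.04, 0, 0, 0, 0],
    [0, -0.06, 0, 0, 0, 0],
    [0, -0.08, 0, 0, 0, 0],
    [0, -0.1, 0, 0, 0, 0],
    [0, -0.12, 0, 0, 0, 0],
    [0, -0.14, 0, 0, 0, 0],
    [0, -0.14, 0, 0, 0, 0],
    [0, -0.14, 0, 0, 0, 0],
    [0, -0.14, 0, 0, 0, 0],
    [0, -0.14, 0, 0, 0, 0],
    [0, -0.14, 0, 0, 0, 0],
  ],
)

```text
clock: 20.02
eef_pos: [590.2, 61.5, 175.7]
tool_rot: [-1.571, 0.0, -2.955]
force: [0.2, -0.5, -2.6]
width: 13.1
```

>>> apply_moves(
  targets=[
    [0, -0.14, 0, 0, 0, 0],
    [0, -0.14, 0, 0, 0, 0],
    [0, -0.14, 0, 0, 0, 0],
    [0, -0.12, 0, 0, 0, 0],
    [0, -0.1, 0, 0, 0, 0],
    [0, -0.08, 0, 0, 0, 0],
    [0, -0.06, 0, 0, 0, 0],
    [0, -0.04, 0, 0, 0, 0],
    [0, -0.02, 0, 0, 0, 0],
    [0, 0, 0, 0, 0, 0],
    [0, 0, 0, 0, 0, 0],
  ],
)

```text
clock: 21.4
eef_pos: [590.1, 61.4, 208.8]
tool_rot: [-1.571, -0.0, -2.955]
force: [0.5, -0.8, -3.3]
width: 12.9
```

>>> apply_moves(
  targets=[
    [0, 0, 0, 0, -0.04, 0],
    [0, 0, 0, 0, -0.1, 0],
    [0, 0, 0, 0, -0.18, 0],
    [0, 0, 0, 0, -0.28, 0],
    [0, 0, 0, 0, -0.36, 0],
    [0, 0, 0, 0, -0.42, 0],
    [0, 0, 0, 0, -0.44, 0],
    [0, 0, 0, 0, -0.44, 0],
    [0, 0, 0, 0, -0.44, 0],
    [0, 0, 0, 0, -0.44, 0],
    [0, 0, 0, 0, -0.44, 0],
    [0, 0, 0, 0, -0.44, 0],
  ],
)

```text
clock: 22.9
eef_pos: [590.2, 61.4, 209.0]
tool_rot: [-1.571, 0.0, -2.39]
force: [-0.4, -0.5, -3.1]
width: 12.9
```

>>> apply_moves(
  targets=[
    [0, 0, 0, 0, -0.44, 0],
    [0, 0, 0, 0, -0.44, 0],
    [0, 0, 0, 0, -0.44, 0],
    [0, 0, 0, 0, -0.44, 0],
    [0, 0, 0, 0, -0.44, 0],
    [0, 0, 0, 0, -0.44, 0],
    [0, 0, 0, 0, -0.44, 0],
    [0, 0, 0, 0, -0.44, 0],
    [0, 0, 0, 0, -0.44, 0],
    [0, 0, 0, 0, -0.44, 0],
    [0, 0, 0, 0, -0.44, 0],
    [0, 0, 0, 0, -0.44, 0],
  ],
)

```text
clock: 24.4
eef_pos: [590.2, 61.2, 209.0]
tool_rot: [-1.571, -0.0, -1.653]
force: [0.2, -0.0, -1.9]
width: 13.0
```

```bash
python3 - <<'E'
from h import *
go(W(0,75,209),th-np.pi/2)
E
```

```text
t 24.4 eef [590.2  61.2 209. ] rot [-1.5706e+00 -2.0000e-04 -1.6533e+00] F [ 0.2 -0.  -1.9] M [ 0.02 -0.02 -0.  ] w 13.0 q7 -0.46
shift now-axes [ 0.006 -0.001  0.009] | turn [-1.000e-03 -1.928e+00  2.000e-03] | shift after turn [ 0.008 -0.001  0.007]
```

>>> apply_moves(
  targets=[
    [0, 0, 0, 0, -0.42, 0],
    [0, 0, 0, 0, -0.4, 0],
    [0, 0, 0, 0, -0.36, 0],
    [0, 0, 0, 0, -0.3, 0],
    [0, 0, 0, 0, -0.22, 0],
    [0, 0, 0, 0, -0.14, 0],
    [0, 0, 0, 0, -0.08, 0],
    [0, 0, 0, 0, -0.03, 0],
    [0, 0, 0, 0, 0, 0],
    [0, 0, 0, 0, 0, 0],
    [0, 0, 0, 0, 0, 0],
    [0, 0, 0, 0, 0, 0],
  ],
)

```text
clock: 25.9
eef_pos: [590.2, 61.5, 208.9]
tool_rot: [-1.571, -0.0, -1.384]
force: [0.3, -0.5, -3.1]
width: 13.3
```

```bash
python3 - <<'E'
from h import *
go(W(0,75,209),th-np.pi/2)
cv2.imwrite("pics/s6.png",cv2.resize(get_image("scene")[110:260,170:350,::-1],None,fx=4,fy=4,interpolation=3))
E
```

```text
t 25.9 eef [590.2  61.5 208.9] rot [-1.5708 -0.     -1.384 ] F [ 0.3 -0.5 -3.1] M [-0.    0.03 -0.07] w 13.3 q7 -0.24
shift now-axes [ 0.016 -0.002  0.007] | turn [-0.  0.  0.] | shift after turn [ 0.016 -0.002  0.007]
```

View pics/s6.png

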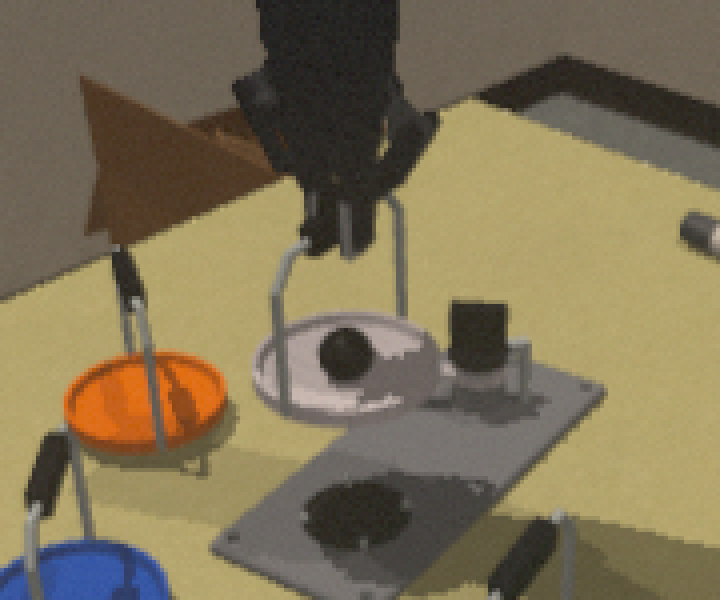

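The dish hangs level above its seat with the bail turned a quarter and the ball at (346,355) in its middle. I hand it in.

```bash
python3 -c "
from cell import *
print(finish_job())"
```

```text
the job is handed in; nothing more can be done
None
```

The job is done and handed in at about 26 s of the 64 s allowed; the hand-in reported no verdict.

- **Catch:** I pressed the knob 10 mm (about 11 N) and turned it 1.115 rad clockwise, until the moment rose to 0.56 N m at the stop. I then let it come up and released it. The top view showed the arm clear of the dish.
- **Dish:** I gripped the aluminium dish by its bail bar, lifted it straight up with ramped speed, and turned it 1.571 rad (a quarter turn).
- **Last checks:**
  - The tool is 99.9 mm above the grasp height and within 1 mm of the seat axis.
  - The tool shows no measurable tilt.
  - The grip opening is steady at 13 mm and the force of about 3 N fits the weight.
  - The last picture shows the dish level with the ball in its middle.
- **Disagreement:** The wrist view made the dock about 2% small (126 x 294 mm instead of 130 x 300 mm). The centres from both views still agreed within 1 mm, so I went ahead. No check failed.

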